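# Pack four watches in their matching gift boxes

### The job

Pack the four watches: put each watch, on its cushion, into the open gift box whose lining has the colour of the watch's dial, lying flat on the lining with the dial up. Set them down gently, never dropping or tipping one, and leave the small pink box and the black loupe where they are.

Things in the scene. Friction and masses are not known exactly. Their poses are not given: they have to be found in the camera images.
- watch_blue: Rose-gold watch with a blue dial around a stiff black cushion, one rigid loose piece, 0.16 kg. Cushion 66 mm long (x), 46 wide (y), 48 high; the watch head, dial up, makes it 57 high. Grip across the two flat y sides (46 mm apart, clear of the bracelet), in the upper half so that the fingers stay above the box rim. Origin: centre of the underside; z up.
- box_blue: Open black gift box with a blue lining, fixed to the table. Outside 94 mm long (x), 72 wide (y), 22 high, walls 4, inside 86 x 64; the lining's top is 6 mm above the table. The cushion fits only lengthwise (its x along the box's x, either way round), with 9 mm to spare on every side. Origin: centre of the underside; z up.
- watch_green: Rose-gold watch with a green dial around a stiff black cushion, one rigid loose piece, 0.16 kg. Cushion 66 mm long (x), 46 wide (y), 48 high; the watch head, dial up, makes it 57 high. Grip across the two flat y sides (46 mm apart, clear of the bracelet), in the upper half so that the fingers stay above the box rim. Origin: centre of the underside; z up.
- box_green: Open black gift box with a green lining, fixed to the table. Outside 94 mm long (x), 72 wide (y), 22 high, walls 4, inside 86 x 64; the lining's top is 6 mm above the table. The cushion fits only lengthwise (its x along the box's x, either way round), with 9 mm to spare on every side. Origin: centre of the underside; z up.
- watch_red: Rose-gold watch with a red dial around a stiff black cushion, one rigid loose piece, 0.16 kg. Cushion 66 mm long (x), 46 wide (y), 48 high; the watch head, dial up, makes it 57 high. Grip across the two flat y sides (46 mm apart, clear of the bracelet), in the upper half so that the fingers stay above the box rim. Origin: centre of the underside; z up.
- box_red: Open black gift box with a red lining, fixed to the table. Outside 94 mm long (x), 72 wide (y), 22 high, walls 4, inside 86 x 64; the lining's top is 6 mm above the table. The cushion fits only lengthwise (its x along the box's x, either way round), with 9 mm to spare on every side. Origin: centre of the underside; z up.
- watch_white: Rose-gold watch with a white dial around a stiff black cushion, one rigid loose piece, 0.16 kg. Cushion 66 mm long (x), 46 wide (y), 48 high; the watch head, dial up, makes it 57 high. Grip across the two flat y sides (46 mm apart, clear of the bracelet), in the upper half so that the fingers stay above the box rim. Origin: centre of the underside; z up.
- box_white: Open black gift box with a white lining, fixed to the table. Outside 94 mm long (x), 72 wide (y), 22 high, walls 4, inside 86 x 64; the lining's top is 6 mm above the table. The cushion fits only lengthwise (its x along the box's x, either way round), with 9 mm to spare on every side. Origin: centre of the underside; z up.
- ring_box: Bystander: small closed blush-pink gift box with a gold ribbon line, 57 x 57 mm, 40 mm high, loose, light. Origin: centre of the underside.
- loupe: Bystander: black eye loupe with a grey glass top, a short round cylinder 30 mm across, 26 mm high, loose, light. Origin: centre of the underside. (A flat yellow note pad, 40 x 40 x 6 mm, also lies among the things and is of no matter.)

How it is judged (in metres and radians):
At the end, for the whole second after the job is handed in: Each of the four watches stands released and at rest in the box with the lining of its dial's colour: cushion centre within 16 mm of the box centre, underside on the lining (3 to 10 mm above the box's underside), upright within 0.1 rad, its length along the box's within 0.35 rad (horizontal distance between watch_blue and box_blue below 0.016 m and z of watch_blue in the frame of box_blue between 0.003 and 0.01 m and angle between each of watch_blue, watch_green, watch_red, watch_white's own z axis and vertical below 0.1 rad and angle between the x axis of watch_blue and the x axis of box_blue, either way round below 0.35 rad and linear speed of each of watch_blue, watch_green, watch_red, watch_white below 0.02 m/s and angular speed of each of watch_blue, watch_green, watch_red, watch_white below 0.2 rad/s and horizontal distance between watch_green and box_green below 0.016 m and z of watch_green in the frame of box_green between 0.003 and 0.01 m and angle between the x axis of watch_green and the x axis of box_green, either way round below 0.35 rad and horizontal distance between watch_red and box_red below 0.016 m and z of watch_red in the frame of box_red between 0.003 and 0.01 m and angle between the x axis of watch_red and the x axis of box_red, either way round below 0.35 rad and horizontal distance between watch_white and box_white below 0.016 m and z of watch_white in the frame of box_white between 0.003 and 0.01 m and angle between the x axis of watch_white and the x axis of box_white, either way round below 0.35 rad); the robot touches nothing.
It fails at once if A watch is dropped or thrown (moves faster than 0.75 m/s while no finger touches it) ((linear speed of watch_blue above 0.75 m/s and contact force between watch_blue and the fingers below 0.02 N) or (linear speed of watch_green above 0.75 m/s and contact force between watch_green and the fingers below 0.02 N) or (linear speed of watch_red above 0.75 m/s and contact force between watch_red and the fingers below 0.02 N) or (linear speed of watch_white above 0.75 m/s and contact force between watch_white and the fingers below 0.02 N)).
It fails at once if A watch is tipped more than 0.7 rad from upright (angle between any of watch_blue, watch_green, watch_red, watch_white's own z axis and vertical above 0.7 rad).
It fails at once if The pink box is moved more than 20 mm (distance of ring_box from where it was at the start of the episode above 0.02 m).
It fails at once if The loupe is moved more than 20 mm (distance of loupe from where it was at the start of the episode above 0.02 m).
It also fails if it takes over 112 s, if anything falls off the work surface, if the arm or the gripper's body presses on something with over 40 N, if the wrist force passes 120 N, or if a joint passes its speed limit or range.

### The arm

A 6-joint arm with a two-finger parallel gripper is mounted at the origin on the work surface. World frame = base frame: x ahead of the robot, y to its left, z up, the work surface at z = 0. Lengths are in mm, angles in rad, forces in N, time in s.
With the tool pointing down it reaches from about 400 to 925 mm from the base axis. Payload 12.5 kg.
Tool frame: the origin (TCP) lies at the very end of the fingers, on their centre line; the grasp point (between the pads) lies 19 mm behind it; z points along the fingers, y is the line along which they close (so a half turn about z gives the same grasp; the last joint's range is limited). The gripper opens to 95 mm and grips with 3 to 60 N. Pads are 20 mm wide; open, the fingers measure 119 mm over their backs; the gripper's body (75 mm by 180 mm) begins 59 mm behind the grasp point.
Start: joints at [-1.296, 0.491, 1.559, -0, 1.092, -0.106], TCP at [232.313, -580.239, 214.661] pointing down, gripper open.
Joint ranges: [-3.1, 3.1], [-0.84, 2.19], [0.05, 2.79], [-1.13, 4.28], [0.06, 2.93], [-2.69, 2.69]. Speed limits (rad/s): [2.22, 2.22, 2.79, 3.14, 3.14, 3.14].

### API

Orientations are given as [roll, pitch, yaw] about the fixed x, y, z axes, in that order (R = Rz(yaw) Ry(pitch) Rx(roll)).
In Python, from cell import * gives the robot as it stands.
- The arm moves only by the tool jog_arm, never from a script. Its argument "targets" is a list of rows, each an object with "turn": the turn, a rotation vector about the world's x, y, z in degrees, a list of three; "slide": the shift along the world's x, y, z in mm, a list of three; "claw": the opening in per cent of the stroke, from 0 (shut) to 100 (fully open). In form: [{"turn": [wx, wy, wz], "slide": [x, y, z], "claw": claw}, ...]. A call has 1 to 5 rows; each row shifts and turns the commanded pose from where the row before left it; what a row does not reach is not made up. A row lasts 1/8 s, in which the tool goes at most 62.5 mm and 10.7 degrees, less where a joint would pass 70% of its speed; a pose out of reach is approached as far as the arm can. A call with a gripper value outside its range is refused whole. The fingers move at their own pace and stop on an object; the grip force is fixed at half the most. Time passes only in rows, so rows that do not move let the fingers close. It gives the time, the measured TCP pose, the force, the opening and the grip force at its end, in the units of the state.
- state(): the state, without advancing time (a new reading comes with each control period).
- read_camera(name): name is "scene" or "top"; returns a dict with "frame" (420x560x3 uint8, blue, green, red), "mtx" (3x3 intrinsics, pixels), "k1" (the pictures are not rectified: a ray, as slopes to the right and down, at radius r is drawn at 1 + k1 r^2 times it, then the intrinsics apply), "R" (3x3) and "t" (3): a world point X has camera coordinates R X + t. Camera axes: x right, y down, z forward; pixel columns grow to the right and rows downward; lengths in mm; the calibration is good to about 2 mm. A picture is of the moment at which its call begins. There is no depth.
- job_done(): hands the job in; it is judged then, once.
Trained networks look in the newest picture that a camera, given by its name, has taken for a name from the list of things; names that differ only in an ending like _2 or _b are one class to them, and where a whole thing is asked for, a point or a joint stands for the part that bears it (a point fixed in the world has none). Each returns a list of dicts, best first, with "conf" (0 to 1); they miss things now and then, are a little off and sometimes report something else, mostly with a low value. They report only what shows in the picture. A call takes as long as a camera call.
- look_for(query, camera): "xy" ([column, row] in pixels, amid what is visible of it).
The state is a dict: "t": time; "joints": joint angles; "qvel": joint speeds; "tau": joint torques, N m; "eef_pos": TCP position; "tcp_rot": TCP orientation; "ft_force": force on the tool from outside, world axes, zero at the start; "moment": the same for the moment, N m; "opening": opening from 0.0 (shut) to 1.0 (fully open); "grip_force": force on a finger pad.
Only numpy, scipy, OpenCV 4.12 (cv2) and the standard library are available. Lean on these libraries where they do the work, as an engineer would, in place of code of your own. Each camera call takes 0.05 s, during which the arm holds its last target. There are 200 camera calls.

## Working session

There is one attempt and no reset: what is moved stays moved. The work goes in short steps, Python scripts to look and compute and a tool call to move; the robot and the scene stay as the last step left them, time stands still between calls to the robot, and variables do not carry over. Pictures are saved under pics/ and viewed, at most 14 in all, crops included, and the job is handed in when it is done.

Besides the shell and the picture viewer there is one more tool, called after "Emit:" in YAML: its name, and indented under it one key for each argument. jog_arm: Moves the arm, as the interface text tells. Its arguments: {"type":"object","properties":{"targets":{"type":"array","items":{"type":"object","properties":{"turn":{"type":"array","items":{"type":"number"}},"slide":{"type":"array","items":{"type":"number"}},"claw":{"type":"number"}}}}},"required":["targets"]}

```bash
mkdir -p pics; ls; python3 - <<'E'
from cell import *
import cv2
for c in ("top","scene"):
    d=read_camera(c); cv2.imwrite(f"pics/{c}0.png",d["frame"]); print(c,d["mtx"],d["k1"],d["R"],d["t"])
print(state())
for n in ["watch_blue","watch_green","watch_red","watch_white","box_blue","box_green","box_red","box_white","ring_box","loupe"]:
    print(n,[(x["xy"],round(x["conf"],2)) for x in look_for(n,"top")][:3])
E
```

```text
pics
top [[386.39737651   0.         280.18357107]
 [  0.         386.39737651 210.51514617]
 [  0.           0.           1.        ]] -0.11192508934728204 [[ 0.00956101 -0.99987224 -0.01280984]
 [-0.99790369 -0.00872063 -0.0641262 ]
 [ 0.0640063   0.0133961  -0.99785958]] [  10.57226     536.58079652 1088.7166277 ]
scene [[397.4510789    0.         279.40374658]
 [  0.         397.4510789  206.10027158]
 [  0.           0.           1.        ]] 0.00922509114449338 [[-0.4349245   0.90043342 -0.00776739]
 [ 0.71099423  0.33810338 -0.61658195]
 [-0.55256482 -0.27368917 -0.78725241]] [ 228.43502439 -339.7011027  1179.26297906]
{'t': 0.1, 'joints': array([-1.29554460e+00,  4.91518031e-01,  1.55942914e+00, -9.03583328e-06,
        1.09172750e+00, -1.05597841e-01]), 'qvel': array([ 9.69180103e-05, -1.10167744e-03, -3.82522110e-04,  9.97783921e-04,
       -1.76572480e-03,  8.71575998e-04]), 'tau': array([ 2.15694767e-03, -6.13626409e+01, -2.58605844e+01,  6.94001396e-02,
        4.70396876e-02, -5.15996419e-05]), 'eef_pos': array([ 232.27239164, -579.97558857,  214.09455121]), 'tcp_rot': array([-3.14051582e+00, -1.06077034e-04,  3.80853679e-01]), 'ft_force': array([-0.26364138,  0.75044968, -0.66289339]), 'moment': array([6.44593608e-03, 1.01727084e-05, 2.05982539e-02]), 'grip_force': 0.0, 'opening': 1.0013856800242413}
watch_blue [([378.6, 252.5], 0.75)]
watch_green [([151.9, 203.3], 0.71)]
watch_red [([150.7, 203.0], 0.68), ([209.8, 178.0], 0.62)]
watch_white [([291.3, 164.9], 0.63)]
box_blue [([355.8, 175.2], 0.58)]
box_green [([191.9, 252.0], 0.91)]
box_red [([424.5, 203.5], 0.84)]
box_white [([320.5, 235.6], 0.93)]
ring_box []
loupe []
```

View pics/top0.png

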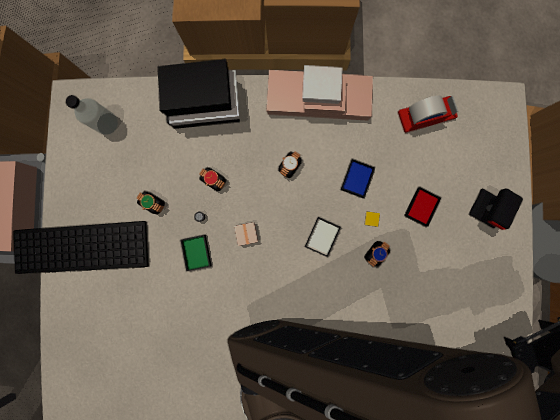

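View pics/scene0.png

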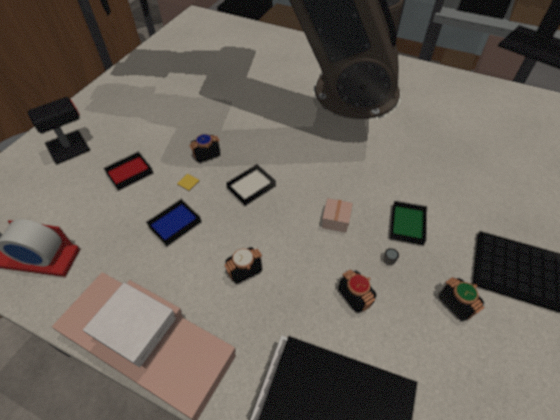

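The top picture shows everything unobstructed: watches green (151,203), red (211,179), white (290,164) and blue (378,253); boxes green (196,252), white (323,236), blue (358,178) and red (423,207). The pink box is at (247,234) and the loupe at (199,216). Next I rectify around each one and measure.

```bash
cat > h.py <<'E'
from cell import *
import numpy as np, cv2
def dist(d): return np.array([d["k1"],0,0,0,0.])
def proj(d,X):
    return cv2.projectPoints(np.float64(X).reshape(-1,1,3),cv2.Rodrigues(d["R"])[0],np.float64(d["t"]),d["mtx"],dist(d))[0][:,0]
def unproj(d,uv,z):
    n=cv2.undistortPointsIter(np.float64(uv).reshape(-1,1,2),d["mtx"],dist(d),None,None,(3,60,1e-10))[:,0]
    r=np.c_[n,np.ones(len(n))]@d["R"]; c=-d["R"].T@d["t"]
    return (c+r*((z-c[2])/r[:,2])[:,None])[:,:2]
def ortho(d,c,z,half=60,s=4):
    # picture: right = -y world, up = +x world
    n=int(2*half*s); g=(np.arange(n)+.5)/s-half
    Y,X=np.meshgrid(c[1]-g,c[0]-g)
    m=proj(d,np.c_[X.ravel(),Y.ravel(),np.full(X.size,z)]).reshape(n,n,2).astype(np.float32)
    return cv2.remap(d["frame"],m[...,0],m[...,1],cv2.INTER_CUBIC)
E
python3 - <<'E'
from h import *
d=read_camera("top"); f=d["frame"]
hsv=cv2.cvtColor(f,cv2.COLOR_BGR2HSV)
B={"blue":(358,178),"green":(196,252),"red":(423,207),"white":(323,236)}
W={"blue":(378,253),"green":(150,202),"red":(211,178),"white":(290,163)}
def near(m,uv,r):
    k=np.zeros_like(m); cv2.circle(k,uv,r,255,-1); return m&k
def cm(c):
    H,S,V=cv2.split(hsv)
    if c=="white": return ((S<50)&(V>150)).astype(np.uint8)*255
    lo={"blue":(110,125),"green":(45,85),"red":(0,5)}[c]
    return (((H>=lo[0])&(H<=lo[1])|((c=="red")&(H>172)))&(S>130)&(V>50)).astype(np.uint8)*255
for c,uv in B.items():
    print(c,f[uv[1],uv[0]])
    m=near(cm(c),uv,26); cs=max(cv2.findContours(m,0,1)[0],key=cv2.contourArea)
    p=unproj(d,cs[:,0].astype(float),6); r=cv2.minAreaRect(p.astype(np.float32))
    (w,h),a=r[1],r[2]
    if w<h:a+=90
    print("box",c,np.round(r[0],1),np.round(r[1],1),"yaw",round((a+90)%180-90,1))
t=[]
for c,uv in W.items():
    m=near(cm(c),uv,8); M=cv2.moments(m,True); q=(M["m10"]/M["m00"],M["m01"]/M["m00"])
    p=unproj(d,[q],57)[0]; print("watch",c,np.round(q,1),M["m00"],np.round(p,1)); t.append(ortho(d,p,50,60,2.5))
for n,uv in {"ring":(247,234),"loupe":(200,216)}.items(): print(n,unproj(d,[uv],30))
cv2.imwrite("pics/w.png",np.vstack([np.hstack(t[:2]),np.hstack(t[2:])]))
E
```

```text
blue [116  39  19]
box blue [ 634.7 -208.6] [62.8 83.9] yaw -18.8
green [ 53 101  31]
box green [412.9 259.7] [85.7 59.2] yaw 12.1
red [  8   2 132]
box red [ 553.2 -400.8] [61.6 84.9] yaw -26.7
white [167 181 181]
box white [ 462.5 -107.4] [58.3 84.9] yaw -25.0
watch blue [379.3 253.7] 109.0 [ 417.1 -259.3]
watch green [147.3 201.7] 93.0 [555.5 389.2]
watch red [210.3 177.2] 127.0 [625.4 211. ]
watch white [289.8 162.3] 121.0 [668.6 -10.7]
ring [[468.34896782 108.42275454]]
loupe [[517.99631804 243.55952766]]
```

View pics/w.png

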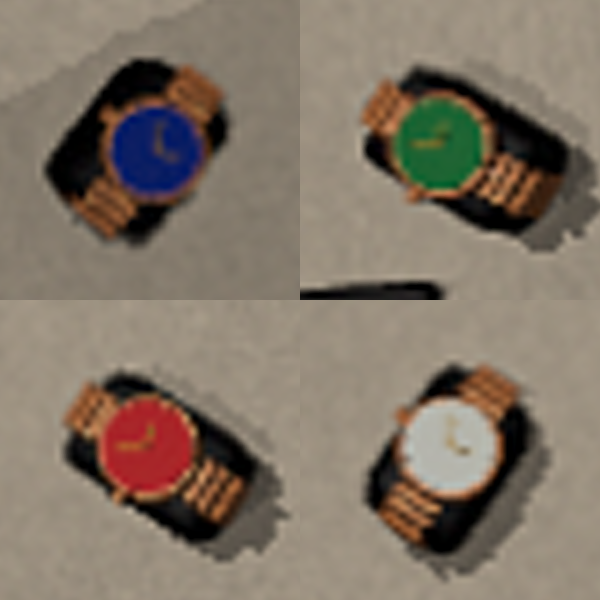

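Emit:
jog_arm:
  targets:
    - {"turn": [0,0,-9],"slide": [25,45,-14],"claw": 100}
    - {"turn": [0,0,-9],"slide": [25,45,-14],"claw": 100}
    - {"turn": [0,0,-9],"slide": [25,45,-14],"claw": 100}
    - {"turn": [0,0,-9],"slide": [25,45,-14],"claw": 100}
    - {"turn": [0,0,-9],"slide": [25,45,-14],"claw": 100}

```text
t: 1.27
eef_pos: [358.0, -353.9, 144.5]
tcp_rot: [3.141, -0.001, -0.41]
ft_force: [1.9, -0.7, -0.7]
opening: 1.001
grip_force: 0.0
```

Emit:
jog_arm:
  targets:
    - {"turn": [0,0,-6.5],"slide": [30,48,-15],"claw": 100}
    - {"turn": [0,0,-6.5],"slide": [29,47,-15],"claw": 100}
    - {"turn": [0,0,0],"slide": [0,0,-15],"claw": 100}
    - {"turn": [0,0,0],"slide": [0,0,0],"claw": 100}

```text
t: 1.78
eef_pos: [416.3, -259.6, 99.1]
tcp_rot: [3.142, 0.001, -0.63]
ft_force: [-0.1, -0.9, 0.0]
opening: 1.0
grip_force: 0.0
```

```bash
python3 - <<'E'
from h import *
d=read_camera("scene"); s=state(); print(s["eef_pos"],s["tcp_rot"])
u=proj(d,[[417,-259,57]])[0]; print(u)
x,y=map(int,u)
cv2.imwrite("pics/s1.png",cv2.resize(d["frame"][max(0,y-90):y+60,max(0,x-100):x+100],None,fx=4,fy=4))
E
```

```text
[ 416.33906308 -260.30387112   99.68079273] [ 3.14150242e+00  5.09182093e-04 -6.31090088e-01]
[203.28714686 138.40906325]
```

View pics/s1.png

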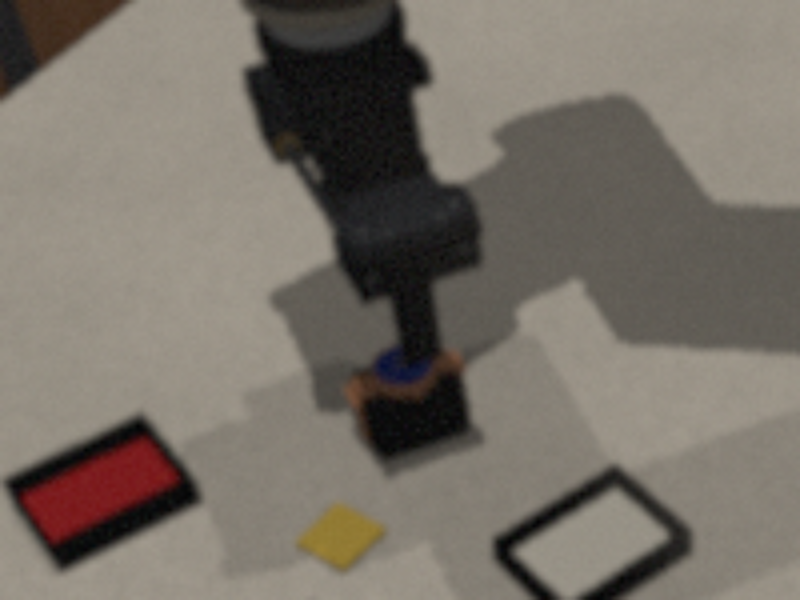

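The blue dial sits at (404,367) in the crop, within 1.5 px of where my estimate projects it, and the fingers are lined up across the watch's sides. Descending to grip.

Emit:
jog_arm:
  targets:
    - {"slide": [0,0,-30],"turn": [0,0,0],"claw": 100}
    - {"slide": [0,0,-30],"turn": [0,0,0],"claw": 100}
    - {"slide": [0,0,-17],"turn": [0,0,0],"claw": 100}
    - {"slide": [0,0,0],"turn": [0,0,0],"claw": 60}
    - {"slide": [0,0,0],"turn": [0,0,0],"claw": 40}

```text
t: 2.45
eef_pos: [416.5, -260.9, 23.6]
tcp_rot: [3.141, -0.001, -0.632]
ft_force: [-0.2, 0.4, 0.7]
opening: 0.843
grip_force: 0.0
```

Emit:
jog_arm:
  targets:
    - {"slide": [0,0,0],"turn": [0,0,0],"claw": 30}
    - {"slide": [0,0,0],"turn": [0,0,0],"claw": 30}
    - {"slide": [0,0,0],"turn": [0,0,0],"claw": 30}
    - {"slide": [0,0,0],"turn": [0,0,0],"claw": 30}

```text
t: 2.95
eef_pos: [416.4, -260.2, 22.9]
tcp_rot: [3.141, -0.0, -0.631]
ft_force: [0.2, 0.3, 4.0]
opening: 0.481
grip_force: 29.8
```

Emit:
jog_arm:
  targets:
    - {"slide": [0,0,15],"turn": [0,0,0],"claw": 30}
    - {"slide": [0,0,35],"turn": [0,0,0],"claw": 30}
    - {"slide": [30,7,30],"turn": [0,0,3],"claw": 30}
    - {"slide": [50,12,0],"turn": [0,0,4],"claw": 30}
    - {"slide": [50,12,0],"turn": [0,0,4],"claw": 30}

```text
t: 3.58
eef_pos: [547.8, -229.0, 104.4]
tcp_rot: [3.141, -0.002, -0.438]
ft_force: [-0.3, -0.2, -1.5]
opening: 0.482
grip_force: 29.8
```

Emit:
jog_arm:
  targets:
    - {"slide": [50,12,0],"turn": [0,0,4],"claw": 30}
    - {"slide": [37,10,0],"turn": [0,0,2],"claw": 30}
    - {"slide": [0,0,-10],"turn": [0,0,0],"claw": 30}
    - {"slide": [0,0,0],"turn": [0,0,0],"claw": 30}

```text
t: 4.08
eef_pos: [632.2, -206.9, 92.1]
tcp_rot: [-3.142, 0.002, -0.335]
ft_force: [-0.3, 1.1, -1.6]
opening: 0.481
grip_force: 29.8
```

```bash
python3 - <<'E'
from h import *
d=read_camera("scene"); s=state(); print(s["eef_pos"],s["tcp_rot"],s["opening"])
x,y=map(int,proj(d,[[633,-207,40]])[0])
cv2.imwrite("pics/s2.png",cv2.resize(d["frame"][y-90:y+60,x-100:x+100],None,fx=4,fy=4)); print(x-100,y-90)
E
```

```text
[ 632.25869902 -207.31544834   92.62918903] [ 3.14150832e+00  1.49597929e-03 -3.35375648e-01] 0.482958934774003
70 123
```

View pics/s2.png

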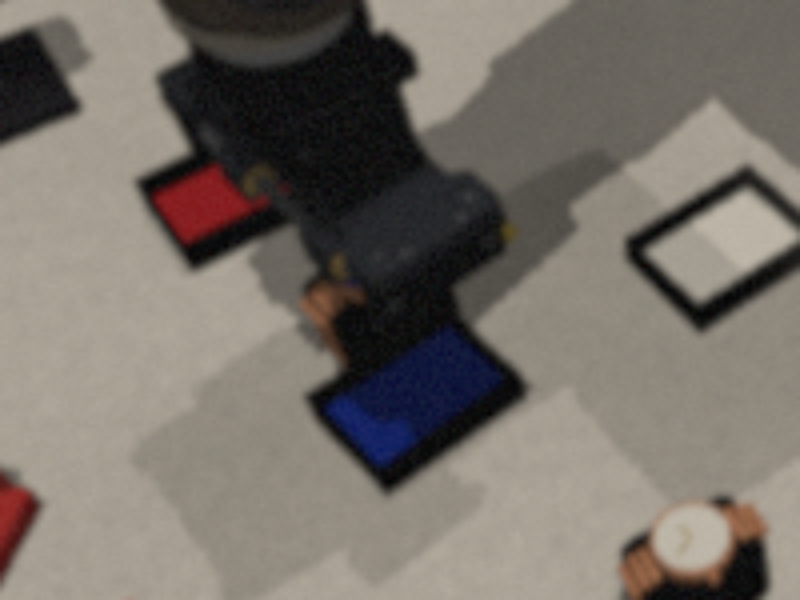

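The blue box's rim corners are at (310,398) and (525,388) in this crop, and the watch is held level behind it. I cross-check the centre from these two corners.

```bash
python3 - <<'E'
from h import *
d=read_camera("scene")
p=unproj(d,np.array([[310,398],[390,490],[525,388]])/4+[70,123],22); print(p,(p[0]+p[2])/2, np.linalg.norm(np.diff(p,axis=0),axis=1))
v=p[2]-p[1];print(np.degrees(np.arctan2(v[1],v[0])))
E
```

```text
[[ 665.55535303 -249.59334467]
 [ 695.40327153 -175.60205539]
 [ 609.75887002 -147.91920415]] [ 637.65711152 -198.75627441] [79.78476752 90.00724284]
162.08760426308513
```

```bash
python3 - <<'E'
from h import *
from scipy.optimize import minimize
D={}
for c in("top","scene"):
    d=read_camera(c); d["frame"]=cv2.imread(f"pics/{c}0.png"); D[c]=d
est={"blue":(633.5,-207.1,-19),"green":(413.3,257.8,12),"red":(552.6,-397.9,-27),"white":(462.5,-106.6,-25)}
def poly(d,p,hx,hy,z):
    a=np.radians(p[2]); R=np.array([[np.cos(a),-np.sin(a)],[np.sin(a),np.cos(a)]])
    q=np.array([[-hx,-hy],[hx,-hy],[hx,hy],[-hx,hy]])@R.T+p[:2]
    return proj(d,np.c_[q,np.full(4,z)])
S=8
def fill(sh,pts): 
    m=np.zeros(sh,np.uint8); cv2.fillConvexPoly(m,np.int32(np.round(cv2.convexHull(np.float32(pts))*16)),1,shift=4); return m.astype(bool)
for c,e in est.items():
    for cams in (["top"],["scene"],["top","scene"]):
        T=[]
        for cn in cams:
            d=D[cn]; u=proj(d,[[e[0],e[1],10]])[0]; o=np.int32(u)-32
            g=cv2.resize(d["frame"][o[1]:o[1]+64,o[0]:o[0]+64],None,fx=6,fy=6,interpolation=cv2.INTER_LINEAR).astype(float)
            T.append((d,o,g))
        def cost(p):
            J=0
            for d,o,g in T:
                f=lambda hx,hy,z:(poly(d,p,hx,hy,z)-o+.5)*6-.5
                out=fill(g.shape[:2],np.r_[f(47,36,22),f(47,36,0)])
                lin=fill(g.shape[:2],f(43,32,6))&fill(g.shape[:2],f(43,32,22))
                ring=cv2.dilate(out.astype(np.uint8),np.ones((25,25)))>0
                for m in(lin,out&~lin,ring&~out):
                    J+=((g[m]-np.median(g[m],0))**2).sum()/1e5
            return J
        p0=np.array(e,float)
        sx=np.vstack([p0]+[p0+v for v in ([6,0,0],[0,6,0],[0,0,6])])
        r=minimize(cost,p0,method="Nelder-Mead",options=dict(initial_simplex=sx,xatol=.1,fatol=.1,maxiter=90))
        print(c,cams,np.round(r.x,1),round(r.fun))
E
```

```text
blue ['top'] [ 632.6 -207.6  -20.2] 385
blue ['scene'] [ 633.7 -206.4  -20.4] 809
blue ['top', 'scene'] [ 633.  -207.2  -20.3] 1293
green ['top'] [413.1 257.2  11.8] 434
green ['scene'] [414.2 257.9  11.7] 634
green ['top', 'scene'] [413.5 257.7  11.7] 1118
red ['top'] [ 552.1 -398.3  -26.5] 391
red ['scene'] [ 552.9 -397.6  -27.1] 678
red ['top', 'scene'] [ 552.4 -398.4  -26.5] 1113
white ['top'] [ 463.2 -106.4  -23.6] 671
white ['scene'] [ 464.2 -105.2  -23.3] 730
white ['top', 'scene'] [ 463.5 -106.   -23.4] 1503
```

Model fits from both cameras agree within 1.5 mm, and my estimate holds, so I lower the watch.

Emit:
jog_arm:
  targets:
    - {"slide": [1,0,-22],"turn": [0,0,-1],"claw": 30}
    - {"slide": [0,0,-20],"turn": [0,0,0],"claw": 30}
    - {"slide": [0,0,-13],"turn": [0,0,0],"claw": 30}
    - {"slide": [0,0,-6],"turn": [0,0,0],"claw": 30}
    - {"slide": [0,0,-2],"turn": [0,0,0],"claw": 30}

```text
t: 4.9
eef_pos: [634.4, -207.3, 29.5]
tcp_rot: [3.141, 0.0, -0.352]
ft_force: [0.5, 0.2, -0.4]
opening: 0.485
grip_force: 29.8
```

Emit:
jog_arm:
  targets:
    - {"slide": [0,0,0],"turn": [0,0,0],"claw": 30}
    - {"slide": [0,0,0],"turn": [0,0,0],"claw": 30}

```text
t: 5.15
eef_pos: [634.6, -207.3, 30.2]
tcp_rot: [3.141, -0.001, -0.352]
ft_force: [-0.4, -0.4, -1.0]
opening: 0.481
grip_force: 29.8
```

Still about 1 mm above the lining. I go down 1 mm more and release.

Emit:
jog_arm:
  targets:
    - {"slide": [0,0,-1],"turn": [0,0,0],"claw": 30}
    - {"slide": [0,0,0],"turn": [0,0,0],"claw": 55}
    - {"slide": [0,0,0],"turn": [0,0,0],"claw": 75}
    - {"slide": [0,0,0],"turn": [0,0,0],"claw": 100}
    - {"slide": [0,0,0],"turn": [0,0,0],"claw": 100}

```text
t: 5.78
eef_pos: [634.3, -207.2, 28.7]
tcp_rot: [3.141, -0.0, -0.352]
ft_force: [-0.1, -0.3, 0.9]
opening: 0.811
grip_force: 0.0
```

Emit:
jog_arm:
  targets:
    - {"slide": [0,0,0],"turn": [0,0,0],"claw": 100}
    - {"slide": [0,0,0],"turn": [0,0,0],"claw": 100}

```text
t: 6.02
eef_pos: [634.3, -207.2, 28.7]
tcp_rot: [3.142, 0.0, -0.352]
ft_force: [0.4, -0.7, -0.7]
opening: 0.984
grip_force: 0.0
```

Emit:
jog_arm:
  targets:
    - {"slide": [0,0,25],"turn": [0,0,0],"claw": 100}
    - {"slide": [0,0,35],"turn": [0,0,0],"claw": 100}
    - {"slide": [4,27,21],"turn": [0,0,-4],"claw": 100}
    - {"slide": [10,55,0],"turn": [0,0,-4],"claw": 100}
    - {"slide": [10,55,0],"turn": [0,0,-4],"claw": 100}

```text
t: 6.65
eef_pos: [658.5, -69.2, 110.1]
tcp_rot: [-3.141, -0.001, -0.565]
ft_force: [0.7, -0.4, 0.3]
opening: 0.996
grip_force: 0.0
```

Emit:
jog_arm:
  targets:
    - {"slide": [10,50,0],"turn": [0,0,-2],"claw": 100}
    - {"slide": [0,9,-20],"turn": [0,0,0],"claw": 100}
    - {"slide": [0,0,0],"turn": [0,0,0],"claw": 100}

```text
t: 7.02
eef_pos: [667.6, -10.2, 88.5]
tcp_rot: [3.14, 0.002, -0.595]
ft_force: [0.2, -0.1, 0.0]
opening: 0.999
grip_force: 0.0
```

```bash
python3 - <<'E'
from h import *
d=read_camera("scene"); s=state(); print(s["eef_pos"],s["tcp_rot"],s["opening"])
x,y=map(int,proj(d,[[650,-110,50]])[0])
cv2.imwrite("pics/s3.png",cv2.resize(d["frame"][y-75:y+75,x-100:x+100],None,fx=4,fy=4)); print(x-100,y-75,proj(d,[[668.6,-10.7,57],[633,-207,63]]))
E
```

```text
[668.05702172 -11.18926798  89.37519416] [ 3.14090629e+00  9.82711132e-04 -5.96033869e-01] 1.002817199691898
104 157 [[241.90391265 256.27068625]
 [168.26630333 206.82589848]]
```

View pics/s3.png

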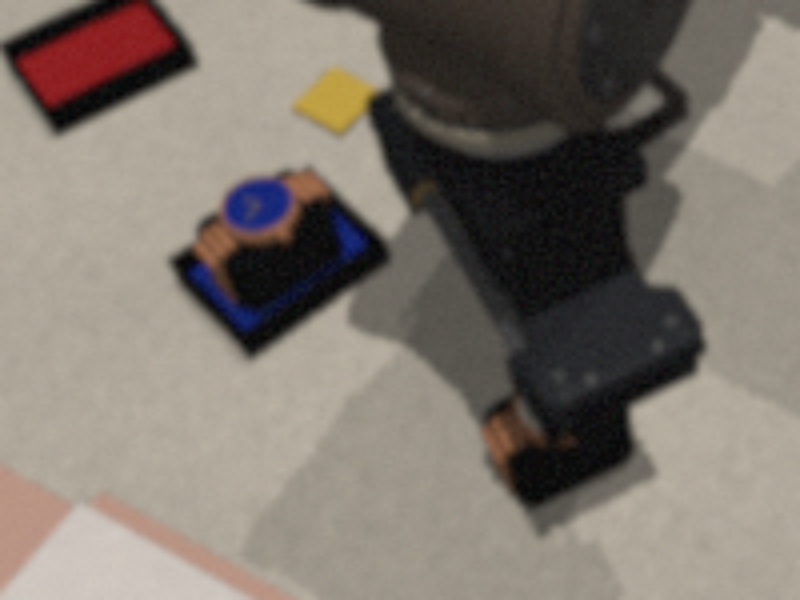

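The blue watch lies flat and centred in its box (dial at (258,205) in the crop, about 1.5 px from the prediction). The gripper is above the white watch; descending.

Emit:
jog_arm:
  targets:
    - {"slide": [0,0,-30],"turn": [0,0,0],"claw": 100}
    - {"slide": [0,0,-25],"turn": [0,0,0],"claw": 100}
    - {"slide": [0,0,-12],"turn": [0,0,0],"claw": 100}
    - {"slide": [0,0,0],"turn": [0,0,0],"claw": 60}
    - {"slide": [0,0,0],"turn": [0,0,0],"claw": 30}

```text
t: 7.7
eef_pos: [668.9, -11.6, 23.8]
tcp_rot: [-3.141, -0.001, -0.597]
ft_force: [0.3, -0.1, 0.8]
opening: 0.849
grip_force: 0.0
```

Emit:
jog_arm:
  targets:
    - {"slide": [0,0,0],"turn": [0,0,0],"claw": 30}
    - {"slide": [0,0,0],"turn": [0,0,0],"claw": 30}
    - {"slide": [0,0,0],"turn": [0,0,0],"claw": 30}
    - {"slide": [0,0,0],"turn": [0,0,0],"claw": 30}

```text
t: 8.2
eef_pos: [668.4, -11.2, 22.8]
tcp_rot: [-3.142, -0.0, -0.597]
ft_force: [-1.5, 0.3, 1.6]
opening: 0.478
grip_force: 30.0
```

Emit:
jog_arm:
  targets:
    - {"slide": [0,0,15],"turn": [0,0,0],"claw": 30}
    - {"slide": [0,0,35],"turn": [0,0,0],"claw": 30}
    - {"slide": [-25,-11,30],"turn": [0,0,2],"claw": 30}
    - {"slide": [-45,-21,0],"turn": [0,0,3],"claw": 30}
    - {"slide": [-45,-21,0],"turn": [0,0,3],"claw": 30}

```text
t: 8.82
eef_pos: [552.2, -64.6, 103.8]
tcp_rot: [-3.141, -0.001, -0.455]
ft_force: [0.8, -0.4, -0.8]
opening: 0.482
grip_force: 30.0
```

Emit:
jog_arm:
  targets:
    - {"slide": [-45,-21,0],"turn": [0,0,3],"claw": 30}
    - {"slide": [-35,-16,0],"turn": [0,0,0],"claw": 30}
    - {"slide": [-10,-5,-15],"turn": [0,0,0],"claw": 30}
    - {"slide": [0,0,-20],"turn": [0,0,0],"claw": 30}
    - {"slide": [0,0,0],"turn": [0,0,0],"claw": 30}

```text
t: 9.45
eef_pos: [463.0, -106.3, 67.6]
tcp_rot: [3.141, 0.001, -0.405]
ft_force: [-1.0, 0.6, -0.9]
opening: 0.482
grip_force: 30.0
```

Emit:
jog_arm:
  targets:
    - {"slide": [0,0,-18],"turn": [0,0,0],"claw": 30}
    - {"slide": [0,0,-12],"turn": [0,0,0],"claw": 30}
    - {"slide": [0,0,-6],"turn": [0,0,0],"claw": 30}
    - {"slide": [0,0,-2],"turn": [0,0,0],"claw": 30}
    - {"slide": [0,0,0],"turn": [0,0,0],"claw": 30}

```text
t: 10.07
eef_pos: [463.4, -106.2, 29.9]
tcp_rot: [3.142, -0.0, -0.405]
ft_force: [-1.1, 0.0, -1.9]
opening: 0.482
grip_force: 30.0
```

Emit:
jog_arm:
  targets:
    - {"slide": [0,0,0],"turn": [0,0,0],"claw": 30}
    - {"slide": [0,0,0],"turn": [0,0,0],"claw": 30}

```text
t: 10.32
eef_pos: [463.4, -106.3, 29.9]
tcp_rot: [3.142, -0.0, -0.405]
ft_force: [-0.2, 0.3, -1.9]
opening: 0.483
grip_force: 30.0
```

Emit:
jog_arm:
  targets:
    - {"slide": [0,0,-1],"turn": [0,0,0],"claw": 30}
    - {"slide": [0,0,0],"turn": [0,0,0],"claw": 55}
    - {"slide": [0,0,0],"turn": [0,0,0],"claw": 75}
    - {"slide": [0,0,0],"turn": [0,0,0],"claw": 100}
    - {"slide": [0,0,0],"turn": [0,0,0],"claw": 100}

```text
t: 10.95
eef_pos: [463.3, -106.2, 28.7]
tcp_rot: [3.141, 0.0, -0.405]
ft_force: [-0.1, 0.0, 0.9]
opening: 0.809
grip_force: 0.0
```

Emit:
jog_arm:
  targets:
    - {"slide": [0,0,0],"turn": [0,0,0],"claw": 100}
    - {"slide": [0,0,0],"turn": [0,0,0],"claw": 100}

```text
t: 11.2
eef_pos: [463.3, -106.2, 28.6]
tcp_rot: [3.142, 0.0, -0.405]
ft_force: [-0.0, 0.7, 0.1]
opening: 0.982
grip_force: 0.0
```

Emit:
jog_arm:
  targets:
    - {"slide": [0,0,30],"turn": [0,0,0],"claw": 100}
    - {"slide": [0,0,50],"turn": [0,0,5],"claw": 100}
    - {"slide": [22,43,0],"turn": [0,0,10],"claw": 100}
    - {"slide": [22,43,0],"turn": [0,0,10],"claw": 100}
    - {"slide": [22,43,0],"turn": [0,0,10],"claw": 100}

```text
t: 11.82
eef_pos: [529.9, 24.1, 108.9]
tcp_rot: [3.141, -0.0, 0.212]
ft_force: [0.3, -0.6, -0.3]
opening: 1.001
grip_force: 0.0
```

Emit:
jog_arm:
  targets:
    - {"slide": [22,43,0],"turn": [0,0,10],"claw": 100}
    - {"slide": [22,43,0],"turn": [0,0,10],"claw": 100}
    - {"slide": [22,43,0],"turn": [0,0,10],"claw": 100}
    - {"slide": [22,43,0],"turn": [0,0,10],"claw": 100}
    - {"slide": [8,16,0],"turn": [0,0,4],"claw": 100}

```text
t: 12.45
eef_pos: [625.8, 213.1, 108.3]
tcp_rot: [3.142, -0.0, 0.98]
ft_force: [-0.7, -0.7, -0.4]
opening: 0.999
grip_force: 0.0
```

Emit:
jog_arm:
  targets:
    - {"slide": [0,0,-20],"turn": [0,0,0],"claw": 100}
    - {"slide": [0,0,0],"turn": [0,0,0],"claw": 100}

```text
t: 12.7
eef_pos: [624.4, 210.8, 87.3]
tcp_rot: [-3.14, 0.002, 0.974]
ft_force: [0.1, 0.6, 0.6]
opening: 0.999
grip_force: 0.0
```

```bash
python3 - <<'E'
from h import *
d=read_camera("scene"); s=state(); print(s["eef_pos"],s["tcp_rot"],s["opening"])
x,y=map(int,proj(d,[[580,120,50]])[0])
cv2.imwrite("pics/s4.png",cv2.resize(d["frame"][y-95:y+85,x-120:x+120],None,fx=3.3,fy=3.3)); print(x-120,y-95,proj(d,[[625.4,211,57],[463.5,-106,63]]))
E
```

```text
[624.90576606 210.65308141  88.22456738] [-3.14064799e+00  1.16652273e-03  9.74142552e-01] 1.0011909249687911
201 152 [[358.82460218 282.89196247]
 [248.97626225 168.73571127]]
```

View pics/s4.png

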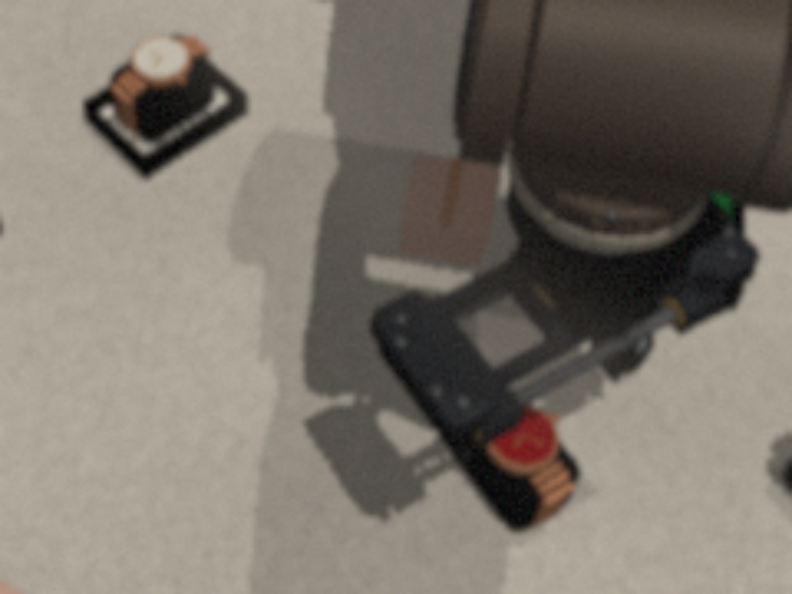

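The white watch is flat in its box (dial at (160,58) in the crop, matching the prediction). The red dial at (524,440) is within about 2 px of its estimate, and the pink box is clear of the gripper. Descending.

Emit:
jog_arm:
  targets:
    - {"slide": [0,0,-30],"turn": [0,0,0],"claw": 100}
    - {"slide": [0,0,-24],"turn": [0,0,0],"claw": 100}
    - {"slide": [0,0,-12],"turn": [0,0,0],"claw": 100}
    - {"slide": [0,0,0],"turn": [0,0,0],"claw": 60}
    - {"slide": [0,0,0],"turn": [0,0,0],"claw": 30}

```text
t: 13.38
eef_pos: [625.9, 210.8, 23.8]
tcp_rot: [3.14, -0.001, 0.974]
ft_force: [-0.0, 0.6, 0.2]
opening: 0.843
grip_force: 0.0
```

Emit:
jog_arm:
  targets:
    - {"slide": [0,0,0],"turn": [0,0,0],"claw": 30}
    - {"slide": [0,0,0],"turn": [0,0,0],"claw": 30}
    - {"slide": [0,0,0],"turn": [0,0,0],"claw": 30}
    - {"slide": [0,0,0],"turn": [0,0,0],"claw": 30}

```text
t: 13.88
eef_pos: [625.3, 210.8, 22.8]
tcp_rot: [3.141, -0.0, 0.974]
ft_force: [-0.8, 0.3, 1.3]
opening: 0.484
grip_force: 29.8
```

Emit:
jog_arm:
  targets:
    - {"slide": [0,0,15],"turn": [0,0,0],"claw": 30}
    - {"slide": [0,0,40],"turn": [0,0,0],"claw": 30}
    - {"slide": [-3,-25,42],"turn": [0,0,-4],"claw": 30}
    - {"slide": [-6,-50,0],"turn": [0,0,-7],"claw": 30}
    - {"slide": [-6,-50,0],"turn": [0,0,-7],"claw": 30}

```text
t: 14.5
eef_pos: [610.2, 84.7, 121.1]
tcp_rot: [3.14, -0.001, 0.657]
ft_force: [1.1, 0.1, -2.4]
opening: 0.483
grip_force: 29.8
```

Emit:
jog_arm:
  targets:
    - {"slide": [-6,-50,0],"turn": [0,0,-7],"claw": 30}
    - {"slide": [-6,-50,0],"turn": [0,0,-7],"claw": 30}
    - {"slide": [-6,-50,0],"turn": [0,0,-7],"claw": 30}
    - {"slide": [-6,-50,0],"turn": [0,0,-7],"claw": 30}
    - {"slide": [-6,-50,0],"turn": [0,0,-7],"claw": 30}

```text
t: 15.12
eef_pos: [580.0, -165.9, 120.6]
tcp_rot: [3.141, -0.001, 0.045]
ft_force: [0.5, -0.4, -2.2]
opening: 0.482
grip_force: 29.8
```

Emit:
jog_arm:
  targets:
    - {"slide": [-6,-50,0],"turn": [0,0,-7],"claw": 30}
    - {"slide": [-6,-50,0],"turn": [0,0,-7],"claw": 30}
    - {"slide": [-6,-50,0],"turn": [0,0,-7],"claw": 30}
    - {"slide": [-6,-50,0],"turn": [0,0,-7],"claw": 30}
    - {"slide": [0,0,0],"turn": [0,0,0],"claw": 30}

```text
t: 15.75
eef_pos: [555.4, -367.6, 120.2]
tcp_rot: [3.141, -0.001, -0.445]
ft_force: [0.1, 0.9, -2.4]
opening: 0.486
grip_force: 29.8
```

Emit:
jog_arm:
  targets:
    - {"slide": [-3,-31,0],"turn": [0,0,-1],"claw": 30}
    - {"slide": [0,0,-30],"turn": [0,0,0],"claw": 30}
    - {"slide": [0,0,-20],"turn": [0,0,0],"claw": 30}
    - {"slide": [0,0,0],"turn": [0,0,0],"claw": 30}
    - {"slide": [0,0,0],"turn": [0,0,0],"claw": 30}

```text
t: 16.38
eef_pos: [553.9, -395.0, 70.6]
tcp_rot: [3.141, -0.001, -0.456]
ft_force: [-0.8, 0.2, -1.4]
opening: 0.482
grip_force: 29.8
```

Emit:
jog_arm:
  targets:
    - {"slide": [-1,-3,-15],"turn": [0,0,0],"claw": 30}
    - {"slide": [0,0,-13],"turn": [0,0,0],"claw": 30}
    - {"slide": [0,0,-9],"turn": [0,0,0],"claw": 30}
    - {"slide": [0,0,-3],"turn": [0,0,0],"claw": 30}
    - {"slide": [0,0,0],"turn": [0,0,0],"claw": 30}

```text
t: 17.0
eef_pos: [552.4, -398.2, 29.6]
tcp_rot: [3.142, 0.0, -0.457]
ft_force: [-0.3, 1.1, -2.2]
opening: 0.483
grip_force: 29.8
```

Emit:
jog_arm:
  targets:
    - {"slide": [0,0,0],"turn": [0,0,0],"claw": 30}
    - {"slide": [0,0,0],"turn": [0,0,0],"claw": 30}

```text
t: 17.25
eef_pos: [552.4, -398.3, 29.9]
tcp_rot: [3.141, -0.0, -0.457]
ft_force: [0.1, -0.1, -1.9]
opening: 0.481
grip_force: 29.8
```

Emit:
jog_arm:
  targets:
    - {"slide": [0,0,-1],"turn": [0,0,0],"claw": 30}
    - {"slide": [0,0,0],"turn": [0,0,0],"claw": 55}
    - {"slide": [0,0,0],"turn": [0,0,0],"claw": 75}
    - {"slide": [0,0,0],"turn": [0,0,0],"claw": 100}
    - {"slide": [0,0,0],"turn": [0,0,0],"claw": 100}

```text
t: 17.88
eef_pos: [552.3, -398.3, 28.7]
tcp_rot: [3.141, -0.0, -0.457]
ft_force: [-0.0, -0.4, -0.1]
opening: 0.809
grip_force: 0.0
```

Emit:
jog_arm:
  targets:
    - {"slide": [0,0,0],"turn": [0,0,0],"claw": 100}
    - {"slide": [0,0,0],"turn": [0,0,0],"claw": 100}
    - {"slide": [0,0,30],"turn": [0,0,0],"claw": 100}
    - {"slide": [0,0,55],"turn": [0,0,0],"claw": 100}
    - {"slide": [0,50,10],"turn": [0,0,7],"claw": 100}

```text
t: 18.5
eef_pos: [553.3, -350.8, 127.0]
tcp_rot: [3.139, -0.006, -0.336]
ft_force: [0.4, 0.7, -0.1]
opening: 0.997
grip_force: 0.0
```

Emit:
jog_arm:
  targets:
    - {"slide": [0,55,0],"turn": [0,0,6],"claw": 100}
    - {"slide": [0,55,0],"turn": [0,0,6],"claw": 100}
    - {"slide": [0,55,0],"turn": [0,0,6],"claw": 100}
    - {"slide": [0,55,0],"turn": [0,0,6],"claw": 100}
    - {"slide": [0,55,0],"turn": [0,0,6],"claw": 100}

```text
t: 19.12
eef_pos: [552.2, -71.6, 123.9]
tcp_rot: [3.141, -0.0, 0.192]
ft_force: [1.1, -0.9, -0.6]
opening: 0.994
grip_force: 0.0
```

Emit:
jog_arm:
  targets:
    - {"slide": [0,55,0],"turn": [0,0,6],"claw": 100}
    - {"slide": [0,55,0],"turn": [0,0,6],"claw": 100}
    - {"slide": [0,55,0],"turn": [0,0,6],"claw": 100}
    - {"slide": [0,55,0],"turn": [0,0,6],"claw": 100}
    - {"slide": [0,55,0],"turn": [0,0,6],"claw": 100}

```text
t: 19.75
eef_pos: [552.2, 203.6, 123.8]
tcp_rot: [3.141, -0.0, 0.716]
ft_force: [0.2, -0.8, 0.7]
opening: 0.997
grip_force: 0.0
```

Emit:
jog_arm:
  targets:
    - {"slide": [0,55,0],"turn": [0,0,6],"claw": 100}
    - {"slide": [0,55,0],"turn": [0,0,6],"claw": 100}
    - {"slide": [0,50,0],"turn": [0,0,6],"claw": 100}
    - {"slide": [0,0,0],"turn": [0,0,0],"claw": 100}
    - {"slide": [0,0,0],"turn": [0,0,0],"claw": 100}

```text
t: 20.38
eef_pos: [552.1, 361.5, 123.5]
tcp_rot: [-3.142, 0.001, 1.026]
ft_force: [0.9, -1.1, 0.1]
opening: 1.002
grip_force: 0.0
```

Emit:
jog_arm:
  targets:
    - {"slide": [5,29,-20],"turn": [0,0,2],"claw": 100}
    - {"slide": [0,0,-14],"turn": [0,0,0],"claw": 100}
    - {"slide": [0,0,0],"turn": [0,0,0],"claw": 100}

```text
t: 20.75
eef_pos: [556.9, 389.2, 88.5]
tcp_rot: [-3.14, 0.002, 1.06]
ft_force: [-0.9, 0.1, -0.6]
opening: 0.998
grip_force: 0.0
```

```bash
python3 - <<'E'
from h import *
d=read_camera("scene"); s=state(); print(s["eef_pos"],s["tcp_rot"],s["opening"])
cv2.imwrite("pics/s5.png",cv2.resize(d["frame"][220:370,360:560],None,fx=4,fy=4)); print(proj(d,[[557,391,57],[552.4,-398.2,63]]))
cv2.imwrite("pics/s5b.png",cv2.resize(d["frame"][110:240,80:280],None,fx=3,fy=3))
E
```

```text
[557.34411167 389.42851479  89.47511248] [-3.14118823e+00  1.07561361e-03  1.05981764e+00] 0.9988806664826592
[[466.44094582 291.02110609]
 [121.23604675 154.74009191]]
```

View pics/s5.png

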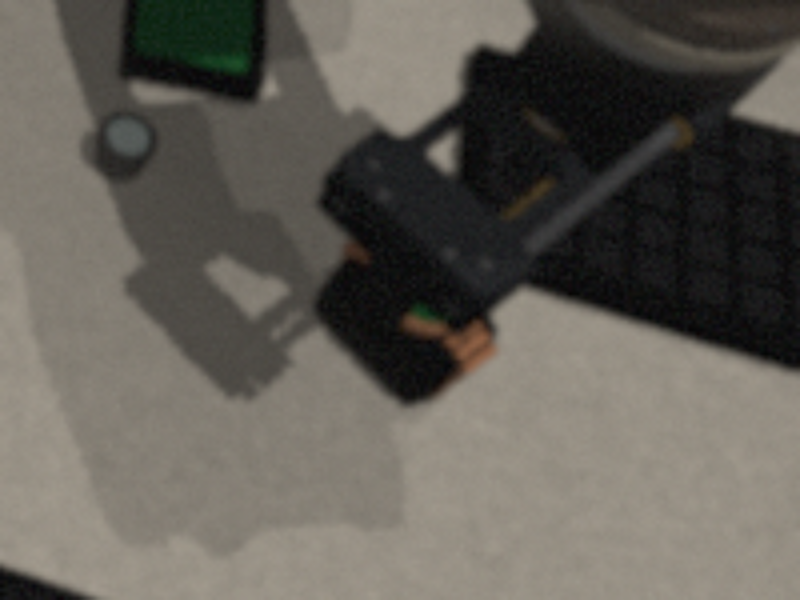

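View pics/s5b.png

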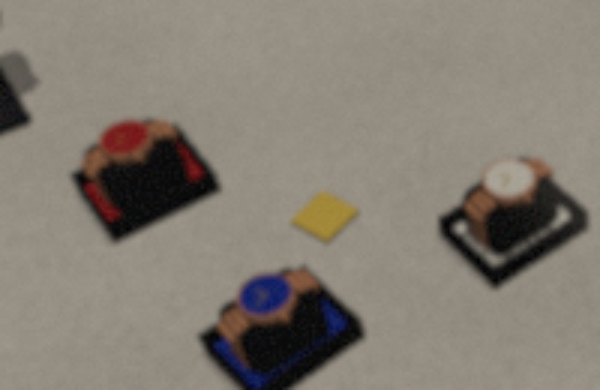

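Red, blue and white all lie centred in their boxes (red dial at (124,139) in the second crop, matching the prediction). The gripper is above the green watch with the loupe well clear at (127,138). Descending.

Emit:
jog_arm:
  targets:
    - {"slide": [0,1,-30],"turn": [0,0,0],"claw": 100}
    - {"slide": [0,0,-25],"turn": [0,0,0],"claw": 100}
    - {"slide": [0,0,-12],"turn": [0,0,0],"claw": 100}
    - {"slide": [0,0,0],"turn": [0,0,0],"claw": 60}
    - {"slide": [0,0,0],"turn": [0,0,0],"claw": 30}

```text
t: 21.42
eef_pos: [557.9, 391.9, 23.9]
tcp_rot: [3.141, -0.001, 1.061]
ft_force: [-0.9, 0.3, 0.7]
opening: 0.848
grip_force: 0.0
```

Emit:
jog_arm:
  targets:
    - {"slide": [0,0,0],"turn": [0,0,0],"claw": 30}
    - {"slide": [0,0,0],"turn": [0,0,0],"claw": 30}
    - {"slide": [0,0,0],"turn": [0,0,0],"claw": 30}
    - {"slide": [0,0,0],"turn": [0,0,0],"claw": 30}

```text
t: 21.92
eef_pos: [557.3, 391.8, 22.8]
tcp_rot: [3.142, -0.0, 1.062]
ft_force: [-1.1, -0.1, 2.1]
opening: 0.483
grip_force: 29.7
```

Emit:
jog_arm:
  targets:
    - {"slide": [0,0,15],"turn": [0,0,0],"claw": 30}
    - {"slide": [0,0,35],"turn": [0,0,0],"claw": 30}
    - {"slide": [-14,-13,30],"turn": [0,0,-7],"claw": 30}
    - {"slide": [-28,-26,0],"turn": [0,0,-9],"claw": 30}
    - {"slide": [-28,-26,0],"turn": [0,0,-9],"claw": 30}

```text
t: 22.55
eef_pos: [486.6, 326.1, 103.8]
tcp_rot: [3.141, -0.001, 0.62]
ft_force: [0.2, -1.0, -2.1]
opening: 0.485
grip_force: 29.7
```

Emit:
jog_arm:
  targets:
    - {"slide": [-28,-26,0],"turn": [0,0,-9],"claw": 30}
    - {"slide": [-28,-26,0],"turn": [0,0,-9],"claw": 30}
    - {"slide": [-18,-17,-10],"turn": [0,0,-6],"claw": 30}
    - {"slide": [0,0,-20],"turn": [0,0,0],"claw": 30}
    - {"slide": [0,0,0],"turn": [0,0,0],"claw": 30}

```text
t: 23.18
eef_pos: [413.1, 257.6, 72.7]
tcp_rot: [3.141, 0.001, 0.206]
ft_force: [0.8, 0.3, -2.5]
opening: 0.488
grip_force: 29.7
```

Emit:
jog_arm:
  targets:
    - {"slide": [0,0,0],"turn": [0,0,0],"claw": 30}

```text
t: 23.3
eef_pos: [413.8, 258.0, 73.4]
tcp_rot: [-3.142, -0.001, 0.207]
ft_force: [1.0, 0.9, -2.3]
opening: 0.484
grip_force: 29.7
```

On target (413.8, 258.0), yaw 11.8°. Lowering.

Emit:
jog_arm:
  targets:
    - {"slide": [0,0,-18],"turn": [0,0,0],"claw": 30}
    - {"slide": [0,0,-15],"turn": [0,0,0],"claw": 30}
    - {"slide": [0,0,-7],"turn": [0,0,0],"claw": 30}
    - {"slide": [0,0,-3],"turn": [0,0,0],"claw": 30}
    - {"slide": [0,0,0],"turn": [0,0,0],"claw": 30}

```text
t: 23.92
eef_pos: [413.4, 257.8, 29.7]
tcp_rot: [3.141, 0.0, 0.206]
ft_force: [-0.3, -0.7, -1.3]
opening: 0.488
grip_force: 29.7
```

Emit:
jog_arm:
  targets:
    - {"slide": [0,0,0],"turn": [0,0,0],"claw": 30}
    - {"slide": [0,0,0],"turn": [0,0,0],"claw": 30}

```text
t: 24.18
eef_pos: [413.4, 257.8, 30.0]
tcp_rot: [-3.142, -0.001, 0.206]
ft_force: [-0.1, 0.5, -2.4]
opening: 0.484
grip_force: 29.7
```

Emit:
jog_arm:
  targets:
    - {"slide": [0,0,-1],"turn": [0,0,0],"claw": 30}
    - {"slide": [0,0,0],"turn": [0,0,0],"claw": 55}
    - {"slide": [0,0,0],"turn": [0,0,0],"claw": 75}
    - {"slide": [0,0,0],"turn": [0,0,0],"claw": 100}
    - {"slide": [0,0,0],"turn": [0,0,0],"claw": 100}

```text
t: 24.8
eef_pos: [413.3, 257.8, 28.7]
tcp_rot: [3.142, -0.0, 0.206]
ft_force: [0.0, 1.0, 0.5]
opening: 0.811
grip_force: 0.0
```

Emit:
jog_arm:
  targets:
    - {"slide": [0,0,0],"turn": [0,0,0],"claw": 100}
    - {"slide": [0,0,0],"turn": [0,0,0],"claw": 100}
    - {"slide": [0,0,30],"turn": [0,0,0],"claw": 100}
    - {"slide": [0,0,55],"turn": [0,0,0],"claw": 100}
    - {"slide": [0,0,55],"turn": [0,0,0],"claw": 100}

```text
t: 25.42
eef_pos: [413.0, 257.6, 170.1]
tcp_rot: [3.141, 0.001, 0.206]
ft_force: [0.5, 0.5, -0.4]
opening: 1.0
grip_force: 0.0
```

Emit:
jog_arm:
  targets:
    - {"slide": [0,50,30],"turn": [0,0,0],"claw": 100}
    - {"slide": [0,50,20],"turn": [0,0,0],"claw": 100}
    - {"slide": [0,50,0],"turn": [0,0,0],"claw": 100}
    - {"slide": [0,0,0],"turn": [0,0,0],"claw": 100}
    - {"slide": [0,0,0],"turn": [0,0,0],"claw": 100}

```text
t: 26.05
eef_pos: [412.9, 407.2, 218.2]
tcp_rot: [3.141, 0.001, 0.207]
ft_force: [0.2, -1.3, -0.2]
opening: 1.001
grip_force: 0.0
```

```bash
python3 - <<'E'
from h import *
d=read_camera("scene"); s=state(); print(s["eef_pos"],s["opening"])
cv2.imwrite("pics/s6.png",d["frame"]); print(proj(d,[[413.5,257.7,63]]))
E
```

```text
[413.14963735 406.87604569 218.38354031] 0.9973893792004148
[[413.58914177 207.33585311]]
```

View pics/s6.png

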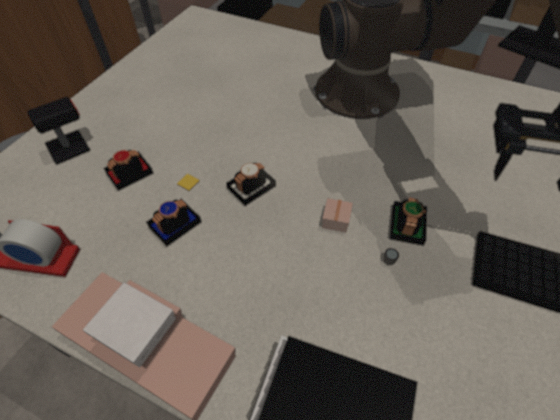

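All four watches are in their matching boxes (green dial at (413,208), as predicted). The pink box (337,214) and the loupe (391,256) have not moved, and the gripper is clear of everything. Handing in.

```bash
python3 -c "
from cell import *
print(job_done())"
```

```text
the job is handed in; nothing more can be done
None
```

All four watches are packed flat, dial up, in the boxes matching their dial colours, with the pink box and loupe left in place; the job was handed in at about 26 s of the 112 s allowed, and no verdict was returned.

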